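Pile the marble tiles on the serving block and lift it level off the turntable

ROBOT

A 6-joint arm with a two-finger parallel gripper is mounted at the origin on the work surface. World frame = base frame: x ahead of the robot, y to its left, z up, the work surface at z = 0. Lengths are in m, angles in rad, forces in N, time in s.
With the tool pointing down it reaches from about 0.275 to 1 m from the base axis. Payload 8.4 kg.
Tool frame: the origin (TCP) lies at the very end of the fingers, on their centre line; the grasp point (between the pads) lies 19 mm behind it; z points along the fingers, y is the line along which they close (so a half turn about z gives the same grasp; the last joint's range is limited). The gripper opens to 85 mm and grips with 20 to 120 N. Pads are 22 mm wide; open, the fingers measure 114 mm over their backs; the gripper's body (76 mm by 85 mm) begins 54 mm behind the grasp point. The pads swing forward as they close: fully open they stand 13 mm farther back than shut.
Start: joints at [-1.126, 0.353, 1.633, -0, 1.155, -0.002], TCP at [0.27, -0.564, 0.231] pointing down, gripper open.
Joint ranges: [-2.63, 2.63], [-0.92, 2.1], [0.06, 2.66], [-1.3, 4.44], [0, 2.69], [-3.02, 3.02]. Speed limits (rad/s): [2.22, 2.22, 2.79, 3.14, 3.14, 3.14].

INTERFACE

Orientations are given as a unit quaternion [x, y, z, w].
In Python, from plant import r gives the robot as it stands.
- The arm moves only by the tool drive_tool, never from a script. Its argument "increments" is a list that holds one entry, the list of rows, each a list of 5 numbers: the shift along the tool's x, y, z normalised to -1 to 1, where 1 is 30 mm, then the turn about the tool's z normalised to -1 to 1, where 1 is pi/2 rad, then the finger opening in mm, from 0 to 85.4. A call has exactly 5 rows; each row shifts and turns the commanded pose from where the row before left it, along the tool's axes as they then stand; what a row does not reach is not made up. A row lasts 1/12 s, in which the tool goes at most 41.7 mm and 7.16 degrees, less where a joint would pass 70% of its speed; a pose out of reach is approached as far as the arm can. A call with a number of a shift or a turn outside -1 to 1 is refused whole. A call with a gripper value outside its range is refused whole. The fingers move at their own pace and stop on an object; "force" is the grip in N (left out, the last holds). Time passes only in rows, so rows that do not move let the fingers close, or fill a call up. It gives the time, the measured TCP pose, the force, the opening and the grip force at its end, in the units of the state.
- r.state(): the state, without advancing time (a new reading comes with each control period).
- r.get_image(name): name is "scene" or "top" or "wrist"; returns a dict with "color" (400x640x3 uint8, red, green, blue), "camera_matrix" (3x3 intrinsics, pixels), "D" ([k1, k2, p1, p2, k3] as OpenCV has them; the pictures are not rectified), "world_to_cam" (4x4, takes a point from world to camera coordinates); the wrist camera has in their place "tool_from_camera" (4x4, takes a point from camera to tool coordinates, whose origin is the TCP and whose axes are the flange's). Camera axes: x right, y down, z forward; pixel columns grow to the right and rows downward; lengths in m; the calibration is good to about 2 mm. A picture is of the moment at which its call begins: read the wrist's pose just before it. There is no depth.
- r.close_job(): hands the job in; it is judged then, once.
The state is a dict: "clock": time; "joints": joint angles; "joint_velocities": joint speeds; "effort": joint torques, N m; "eef_pos": TCP position; "tcp_rot": TCP orientation; "force": force on the tool from outside, world axes, zero at the start; "wrist_torque": the same for the moment, N m; "grip_width": finger opening in m; "gripper_force": force on a finger pad.
Only numpy, scipy, OpenCV 4.12 (cv2) and the standard library are available. Lean on these libraries where they do the work, as an engineer would, in place of code of your own. Each camera call takes 0.05 s, during which the arm holds its last target. There are 200 camera calls.

TASK

Stack the two white marble tiles one on the other, squarely and centred, lengthwise on the beech serving block that stands on the orange turntable; set each one down gently, do not drop it. Then grip the block itself and lift it with its tiles about ten centimetres straight up, clear of the turntable, level, and finish while still holding it there, steady in the air. Leave the bowl, jar, cake collar, spatula and spoon where they are.

Things in the scene. Friction and masses are not known exactly. Their poses are not given: they have to be found in the camera images.
- block: beech serving block, pale wood, 110 (its x) x 62 (its y) x 26 mm high, loose, 0.10 to 0.17 kg, lying flat near the middle of the turntable at any yaw. Origin: centre of its underside; z up.
- tile_a: white marble tile, 94 (its x) x 46 (its y) x 12 mm thick, loose, 0.11 to 0.18 kg, starts flat on the bench on one side of the turntable at any yaw. Origin: centre of its underside; z up.
- tile_b: the second marble tile, identical to tile_a (either may be the lower one).
- turntable: orange plastic cake turntable: a round deck of 230 mm diameter, 12 mm thick, its top 70 mm above the bench, on a fixed foot. The deck turns about its upright axis with slight friction (about 0.05 N m). Origin: centre of the foot's underside, on the bench. (A tall white stand mixer is fixed at the bench's left edge, more than 0.5 m left of the robot's centre line, out of the way.)
- deck_top (a point): centre of the top face of the turntable's deck, where the block stands, 70 mm above the bench.
- bowl: blue ceramic pudding bowl, 136 mm across the rim, 65 mm high; loose bystander on the bench. Origin: centre of its underside.
- jar: closed amber jar with a red cap, 60 mm diameter, 85 mm high; loose bystander on the bench. Origin: centre of its underside.
- collar: clear acrylic cake collar, a ring 160 mm across and 70 mm high, standing at the far side beyond the turntable; loose bystander. Origin: centre of its underside.
- spatula: steel palette spatula with a black handle, lying lengthwise at the right of the bench, about 250 mm long along its x; loose bystander.
- spoon: wooden spoon lying lengthwise at the left of the bench, about 250 mm long along its x; loose bystander.
Not all that is in view belongs to the job. What is shaped like the tile_a but turquoise is not meant.

How it is judged:
By the outcome, as a careful person would: the job done as asked, in the order asked, and still so for the second after the job is handed in, while the arm keeps its last pose, push and grip.
It also fails if it takes over 72 s, if anything falls off the work surface, if the arm or the gripper's body presses on something with over 40 N, if the wrist force passes 120 N, or if a joint passes its speed limit or range.

## Working session

There is one attempt and no reset: what is moved stays moved. The work goes in short steps, Python scripts to look and compute and a tool call to move; the robot and the scene stay as the last step left them, time stands still between calls to the robot, and variables do not carry over. Pictures are saved under pics/ and viewed, at most 10 in all, crops included, and the job is handed in when it is done.

Besides the shell and the picture viewer there is one more tool, called as name(argument=value, ...) on one line, values as JSON. drive_tool: Moves the arm, as the interface text tells. Scaled input: -1 to 1 covers 30 mm each way for a shift and pi/2 rad each way for a turn. Its arguments: {"type":"object","properties":{"increments":{"type":"array","items":{"type":"array","items":{"type":"array","items":{"type":"number"}}}},"force":{"type":"number"}},"required":["increments"]}

```bash
mkdir -p pics; ls
python3 - <<'E'
from plant import r
import cv2,numpy as np
print(r.state())
for n in("top","scene"):
    d=r.get_image(n); cv2.imwrite(f"pics/{n}0.png",d["color"][:,:,::-1]); print(n,d["camera_matrix"],d["D"],np.round(d["world_to_cam"],4))
d=r.get_image("wrist");print(d["camera_matrix"],d["D"],np.round(d["tool_from_camera"],4))
E
```

```text
pics
{'clock': 0.0, 'joints': array([-1.12640352e+00,  3.53666031e-01,  1.63419389e+00,  2.17254215e-05,
        1.15520332e+00, -2.42129943e-03]), 'joint_velocities': array([-0.00126476, -0.00029869,  0.00108824,  0.00179931, -0.0004119 ,
       -0.00081661]), 'effort': array([ 3.42553474e-03, -6.05252266e+01, -3.42072916e+01, -1.12062389e-05,
        9.20211605e-03, -7.88765448e-06]), 'eef_pos': array([ 0.26983226, -0.56318133,  0.23052495]), 'tcp_rot': array([ 9.75148976e-01,  2.21548941e-01, -1.51477057e-04, -7.19590973e-04]), 'force': array([-0.09873487, -0.06863548, -0.62868302]), 'wrist_torque': array([-0.01666865, -0.04476679, -0.00194049]), 'gripper_force': 0.0, 'grip_width': 0.08532744160168218}
top [[378.04796785   0.         320.58757425]
 [  0.         378.04796785 196.88221074]
 [  0.           0.           1.        ]] [-0.09279322  0.          0.          0.          0.        ] [[-1.340e-02 -9.999e-01 -2.600e-03 -1.200e-03]
 [-9.931e-01  1.360e-02 -1.161e-01  6.076e-01]
 [ 1.161e-01  1.000e-03 -9.932e-01  1.148e+00]
 [ 0.000e+00  0.000e+00  0.000e+00  1.000e+00]]
scene [[424.48153662   0.         313.49553826]
 [  0.         424.48153662 200.40710151]
 [  0.           0.           1.        ]] [-0.10250532  0.          0.          0.          0.        ] [[ 8.7070e-01  4.9180e-01  1.0000e-04 -5.1040e-01]
 [ 2.5960e-01 -4.5940e-01 -8.4950e-01 -1.1530e-01]
 [-4.1770e-01  7.3970e-01 -5.2770e-01  1.7168e+00]
 [ 0.0000e+00  0.0000e+00  0.0000e+00  1.0000e+00]]
[[311.76617772   0.         319.59370318]
 [  0.         311.76617772 197.47310853]
 [  0.           0.           1.        ]] [-0.0213977  0.         0.         0.         0.       ] [[ 6.000e-04 -9.531e-01 -3.028e-01  7.810e-02]
 [ 1.000e+00  5.000e-04  2.000e-04  9.000e-04]
 [-0.000e+00 -3.028e-01  9.531e-01 -1.427e-01]
 [ 0.000e+00  0.000e+00  0.000e+00  1.000e+00]]
```

View pics/top0.png

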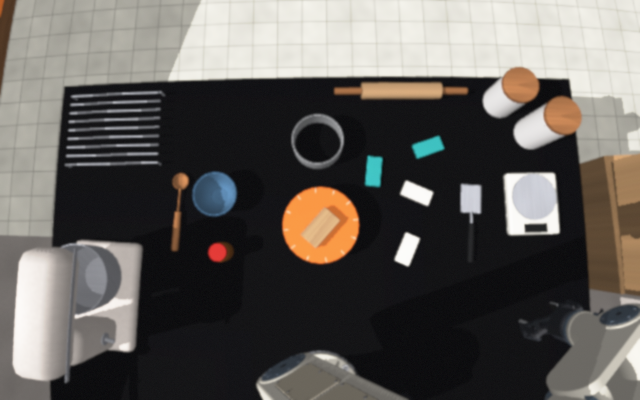

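View pics/scene0.png

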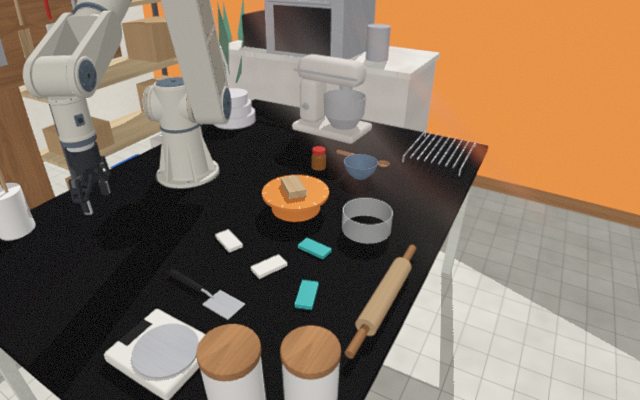

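Top view: white tiles at (417,193) and (407,249). Things that could be mistaken for them: turquoise tiles (374,171) and (428,147), the spatula blade (471,198), the scale (531,204). By the description I choose the two white ones; the block is at (321,228) on the turntable. Now I measure them and make one close crop.

```bash
cat > h.py <<'E'
from plant import r
import cv2,numpy as np
from scipy.spatial.transform import Rotation as R
def cam(n):
    s=r.state(); d=r.get_image(n)
    if n=="wrist":
        T=np.eye(4);T[:3,:3]=R.from_quat(s["tcp_rot"]).as_matrix();T[:3,3]=s["eef_pos"]
        d["c2w"]=T@np.array(d["tool_from_camera"])
    else: d["c2w"]=np.linalg.inv(d["world_to_cam"])
    return d
def plane(d,px,z):
    u=cv2.undistortPoints(np.float64(px).reshape(-1,1,2),d["camera_matrix"],np.float64(d["D"])).reshape(-1,2)
    w=np.c_[u,np.ones(len(u))]@d["c2w"][:3,:3].T; o=d["c2w"][:3,3]
    return o+w*((z-o[2])/w[:,2])[:,None]
def proj(d,P):
    M=np.linalg.inv(d["c2w"]);return cv2.projectPoints(np.float64(P).reshape(-1,1,3),cv2.Rodrigues(M[:3,:3])[0],M[:3,3],d["camera_matrix"],np.float64(d["D"]))[0].reshape(-1,2)
def mask(d,lo,hi):
    return cv2.inRange(cv2.cvtColor(d["color"],cv2.COLOR_RGB2HSV),np.array(lo),np.array(hi))
def rects(d,m,z,amin=100):
    """metric rectangles (x,y,long,short,yaw deg of long side) of mask blobs on plane z"""
    out=[]
    for c in cv2.findContours(m,cv2.RETR_EXTERNAL,cv2.CHAIN_APPROX_NONE)[0]:
        if cv2.contourArea(c)<amin: continue
        p=plane(d,c,z)[:,:2].astype(np.float32)
        (x,y),_,_=q=cv2.minAreaRect(p); b=cv2.boxPoints(q)
        e=[b[1]-b[0],b[2]-b[1]]; e.sort(key=np.linalg.norm); s,l=map(np.linalg.norm,e)
        yaw=np.degrees(np.arctan2(e[1][1],e[1][0]))%180
        out.append((c.reshape(-1,2).mean(0).round(0),np.round([x,y,l,s],4),round(float(yaw),1)))
    return out
def tool():
    s=r.state();m=R.from_quat(s["tcp_rot"]).as_matrix()
    return s,m
def plan(x,y,z,yaw):
    """increments (rows of 1 = 30mm / 90deg) from the pose now: closing line across long side 'yaw' deg; tool x along it"""
    s,m=tool(); d=m.T@(np.array([x,y,z])-s["eef_pos"])
    ty=np.degrees(np.arctan2(m[1,0],m[0,0])); t=-((yaw-ty+90)%180-90)
    print("t",s["clock"],"pos",s["eef_pos"].round(4),"yaw",round(ty,1),"j6",s["joints"][5].round(2),"F",s["force"].round(1),"w",round(s["grip_width"],4))
    print("  shift tool mm",(d*1000).round(1),"units",(d/.03).round(2),"turn deg",t.round(1),"units",(t/90).round(3))
E
python3 - <<'E'
from h import *
d=cam("top")
for z,n in((.012,"white"),):
    for q in rects(d,mask(d,(0,0,170),(180,50,255)),z): print(n,q)
h=mask(d,(5,150,150),(20,255,255)); 
for q in rects(d,h,.07,1000): print("deck",q)
for q in rects(d,mask(d,(8,40,120),(25,165,255)),.096): print("wood",q)
hsv=cv2.cvtColor(d["color"],cv2.COLOR_RGB2HSV);print(hsv[225,321],hsv[235,312],hsv[230,330],hsv[200,300])
cv2.imwrite("pics/crop.png",cv2.resize(d["color"][120:290,270:460,::-1],None,fx=3.4,fy=3.4,interpolation=cv2.INTER_CUBIC))
E
```

```text
white (array([326., 357.]), array([ 0.1123, -0.0192,  0.0692,  0.0213]), 69.3)
white (array([619., 367.]), array([ 0.0094, -1.0071,  0.3033,  0.1396]), 131.6)
white (array([ 34., 315.]), array([0.2299, 0.9509, 0.4276, 0.1487]), 176.5)
white (array([113., 290.]), array([0.3009, 0.6976, 0.342 , 0.2077]), 177.8)
white (array([407., 249.]), array([ 0.4411, -0.2792,  0.0961,  0.0494]), 156.0)
white (array([ 18., 228.]), array([0.5178, 1.021 , 0.0764, 0.0409]), 89.9)
white (array([ 37., 207.]), array([0.5868, 0.9508, 0.0671, 0.0476]), 171.5)
white (array([ 13., 208.]), array([0.5866, 1.0435, 0.1204, 0.0761]), 89.8)
white (array([470., 198.]), array([ 0.5984, -0.4929,  0.0877,  0.0601]), 176.4)
white (array([416., 193.]), array([ 0.6193, -0.3175,  0.0962,  0.0486]), 65.8)
white (array([ 23., 185.]), array([0.6692, 1.0214, 0.0713, 0.0664]), 92.2)
white (array([531., 203.]), array([ 0.5801, -0.7016,  0.2007,  0.1801]), 179.6)
white (array([ 43., 182.]), array([0.6711, 0.9368, 0.0706, 0.0692]), 89.1)
white (array([  5., 183.]), array([0.6716, 1.0877, 0.0758, 0.0416]), 5.8)
white (array([ 44., 
[... 2139 characters left out ...]
 0.0728, 0.0696]), 86.6)
deck (array([324., 224.]), array([ 0.5193, -0.0066,  0.2296,  0.2291]), 89.2)
wood (array([176., 230.]), array([0.5073, 0.4261, 0.1136, 0.0165]), 176.1)
wood (array([320., 227.]), array([ 0.5111, -0.006 ,  0.1143,  0.066 ]), 138.1)
wood (array([180., 183.]), array([0.6519, 0.416 , 0.0524, 0.0429]), 138.5)
wood (array([624., 220.]), array([ 0.5076, -0.9936,  0.441 ,  0.1415]), 3.5)
wood (array([562., 116.]), array([ 0.8526, -0.7849,  0.1374,  0.1232]), 103.4)
wood (array([401.,  90.]), array([ 0.9302, -0.2647,  0.4125,  0.0492]), 89.9)
wood (array([520.,  84.]), array([ 0.9537, -0.6497,  0.128 ,  0.1172]), 132.1)
[ 16 101 224] [ 17 101 228] [ 15 113 219] [ 14 170 250]
```

View pics/crop.png

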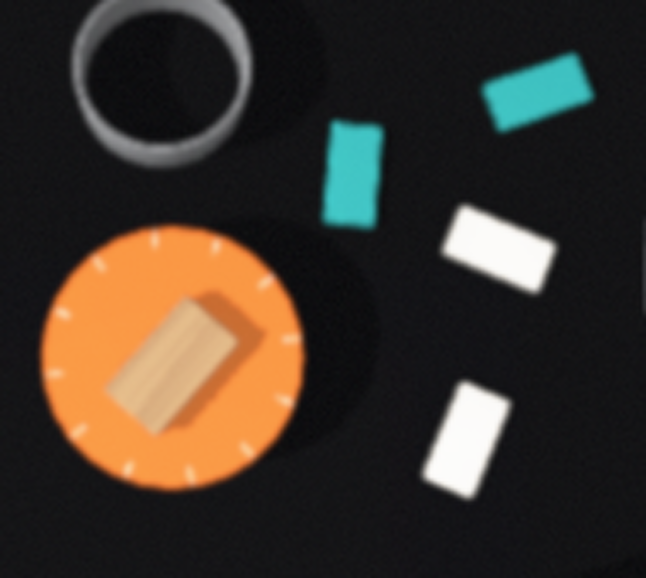

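```bash
python3 -c "
from h import *
plan(.441,-.279,.16,156)"
```

```text
t 0.2 pos [ 0.27   -0.5634  0.2308] yaw 25.6 j6 -0.0 F [-0.1  0.1 -0.4] w 0.0857
  shift tool mm [ 277.1 -182.5   71. ] units [ 9.24 -6.08  2.37] turn deg 49.6 units 0.551
```

drive_tool(increments=[[[0.92,-0.61,0.24,0,85],[0.92,-0.61,0.24,0,85],[0.92,-0.61,0.24,0,85],[0.92,-0.61,0.24,0,85],[0.92,-0.61,0.24,0,85]]], force=40)

```text
clock: 0.62
eef_pos: [0.3553, -0.4201, 0.1949]
tcp_rot: [0.975, 0.221, -0.0, -0.0]
force: [1.0, 0.9, 0.4]
grip_width: 0.085
gripper_force: 0.0
```

drive_tool(increments=[[[0.92,-0.61,0.24,0,85],[0.92,-0.61,0.24,0,85],[0.92,-0.61,0.24,0,85],[0.92,-0.61,0.24,0,85],[0.92,-0.61,0.24,0,85]]])

```text
clock: 1.03
eef_pos: [0.4405, -0.2779, 0.159]
tcp_rot: [0.975, 0.221, 0.0, 0.0]
force: [0.6, 0.3, 0.5]
grip_width: 0.0853
gripper_force: 0.0
```

drive_tool(increments=[[[0,0,0,0.079,85],[0,0,0,0.079,85],[0,0,0,0.079,85],[0,0,0,0.079,85],[0,0,0,0.079,85]]])

```text
clock: 1.45
eef_pos: [0.4399, -0.2791, 0.1592]
tcp_rot: [0.996, -0.09, -0.0, -0.0]
force: [-0.4, 0.1, 0.2]
grip_width: 0.0851
gripper_force: 0.0
```

drive_tool(increments=[[[0,0,0,0.079,85],[0,0,0,0.079,85],[0,0,0,0,85],[0,0,0,0,85],[0,0,0,0,85]]])

```text
clock: 1.87
eef_pos: [0.4399, -0.2794, 0.1593]
tcp_rot: [0.978, -0.207, -0.0, -0.0]
force: [0.0, 0.3, -0.5]
grip_width: 0.0848
gripper_force: 0.0
```

```bash
python3 -c "
from h import *
d=cam('wrist');cv2.imwrite('pics/w1.png',d['color'][:,:,::-1])
for q in rects(d,mask(d,(0,0,170),(180,50,255)),.012,1500): print(q)
plan(.441,-.279,.16,156)"
```

```text
(array([321., 177.]), array([ 0.4432, -0.2823,  0.094 ,  0.0458]), 155.7)
t 1.9167 pos [ 0.4399 -0.2793  0.1593] yaw -24.0 j6 1.42 F [0.2 0.4 0. ] w 0.0853
  shift tool mm [ 0.9 -0.8 -0.7] units [ 0.03 -0.03 -0.02] turn deg 0.0 units 0.0
```

View pics/w1.png

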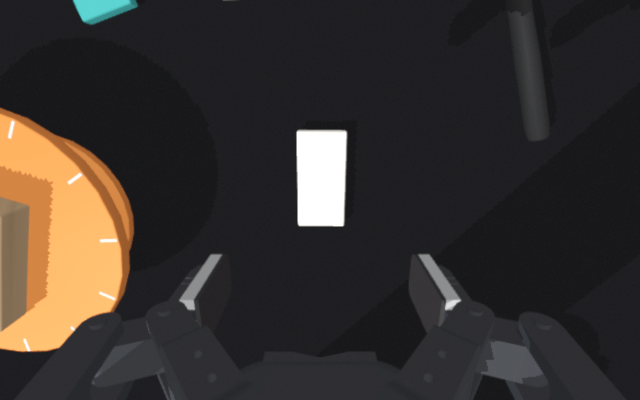

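The wrist view shows the white tile at (321,177), aligned with the fingers; its size, 94 x 46 mm, fits.

drive_tool(increments=[[[0.14,0.05,0.9,0,75],[0,0,0.9,0,75],[0,0,0.9,0,75],[0,0,0.9,0,75],[0,0,0.9,0,75]]])

```text
clock: 2.33
eef_pos: [0.4432, -0.2825, 0.0232]
tcp_rot: [0.978, -0.208, 0.0, 0.0]
force: [0.5, -0.4, -0.5]
grip_width: 0.075
gripper_force: 0.0
```

drive_tool(increments=[[[0,0,0.5,0,75],[0,0,0.2,0,75],[0,0,0,0,75],[0,0,0,0,40],[0,0,0,0,40]]])

```text
clock: 2.75
eef_pos: [0.4439, -0.283, 0.0044]
tcp_rot: [0.978, -0.209, 0.001, 0.0]
force: [-0.2, -0.4, 0.8]
grip_width: 0.0521
gripper_force: 0.0
```

drive_tool(increments=[[[0,0,0,0,40],[0,0,0,0,40],[0,0,0,0,40],[0,0,0,0,40],[0,0,0,0,40]]])

```text
clock: 3.17
eef_pos: [0.444, -0.283, 0.0048]
tcp_rot: [0.978, -0.209, 0.001, 0.0]
force: [-0.8, 1.3, 7.1]
grip_width: 0.0446
gripper_force: 40.6
```

```bash
python3 -c "
from h import *
d=cam('wrist');cv2.imwrite('pics/w2.png',d['color'][100:400,100:540,::-1])
plan(.443,-.282,.16,156)"
```

```text
t 3.2167 pos [ 0.444  -0.283   0.0048] yaw -24.2 j6 1.42 F [-0.9  1.2  5.6] w 0.0447
  shift tool mm [  -0.9   -0.5 -155.2] units [-0.03 -0.02 -5.17] turn deg -0.2 units -0.002
```

View pics/w2.png

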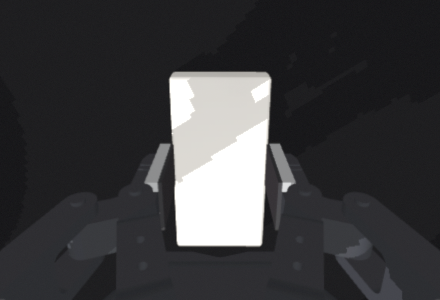

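The tile sits squarely between the pads (width 44.6 mm, 40 N). I lift it and go where the wrist camera sees the block ahead of the held tile.

drive_tool(increments=[[[0,0,-0.3,0,40],[0,0,-0.8,0,40],[0,0,-0.9,0,40],[0,0,-0.9,0,40],[0,0,-0.9,0,40]]])

```text
clock: 3.63
eef_pos: [0.443, -0.2824, 0.1195]
tcp_rot: [0.978, -0.209, 0.0, 0.0]
force: [0.6, -0.6, -1.4]
grip_width: 0.044
gripper_force: 41.5
```

drive_tool(increments=[[[0,0,-0.9,0.066,40],[0,0,-0.9,0.066,40],[0,0,-0.9,0.066,40],[-0.4,-0.4,0,0,40],[-0.8,-0.8,0,0,40]]])

```text
clock: 4.05
eef_pos: [0.4422, -0.234, 0.2017]
tcp_rot: [0.933, -0.36, 0.004, 0.001]
force: [1.2, 1.0, -1.3]
grip_width: 0.0445
gripper_force: 41.6
```

drive_tool(increments=[[[-0.9,-0.9,0,0,40],[-0.9,-0.9,0,0,40],[-0.9,-0.9,0,0,40],[-0.9,-0.9,0,0,40],[-0.9,-0.9,0,0,40]]])

```text
clock: 4.47
eef_pos: [0.4299, -0.0394, 0.1995]
tcp_rot: [0.934, -0.358, 0.001, -0.0]
force: [0.5, 1.1, -1.4]
grip_width: 0.0445
gripper_force: 41.6
```

drive_tool(increments=[[[-0.9,-0.9,0,0,40],[-0.9,-0.8,0,0,40],[-0.7,-0.65,0,0,40],[-0.3,-0.3,0,0,40],[0,0,0,0,40]]])

```text
clock: 4.88
eef_pos: [0.4209, 0.0767, 0.1993]
tcp_rot: [0.934, -0.357, 0.001, -0.001]
force: [0.5, -0.7, -0.9]
grip_width: 0.0445
gripper_force: 41.6
```

drive_tool(increments=[[[0,0,0,0,40],[0,0,0,0,40],[0,0,0,0,40],[0,0,0,0,40],[0,0,0,0,40]]])

```text
clock: 5.3
eef_pos: [0.4212, 0.0736, 0.1983]
tcp_rot: [0.933, -0.359, -0.0, 0.0]
force: [-0.5, -0.1, -0.7]
grip_width: 0.0443
gripper_force: 41.6
```

```bash
python3 -c "
from h import *
d=cam('wrist');cv2.imwrite('pics/w3.png',d['color'][:,:,::-1])
m=mask(d,(8,40,100),(25,150,255))
for q in rects(d,m,.096,1500): print(q)
plan(.511,-.006,.2,138)
x=plane(d,[[320,100]],.096);print(x)"
```

```text
(array([318.,  55.]), array([0.5005, 0.0036, 0.0767, 0.0617]), 138.0)
t 5.35 pos [0.4212 0.0737 0.1983] yaw -42.1 j6 2.47 F [ 0.3  0.5 -1. ] w 0.0441
  shift tool mm [120.   -1.   -1.7] units [ 4.   -0.03 -0.06] turn deg -0.1 units -0.001
[[0.47871425 0.0215205  0.096     ]]
```

View pics/w3.png

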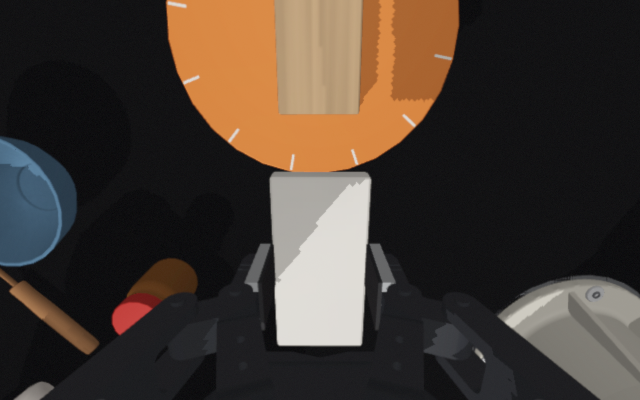

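```bash
cat >> h.py <<'E'
def held(d,ztop):
    m=mask(d,(0,0,110),(180,60,255)); m[:150]=0; m[:,:230]=0; m[:,410:]=0
    m=cv2.morphologyEx(m,cv2.MORPH_OPEN,np.ones((25,25),np.uint8))
    for q in rects(d,m,ztop,3000):
        s,M=tool(); c=M.T@(np.r_[q[1][:2],s["eef_pos"][2]]-s["eef_pos"])
        print("held",q,"tool offset mm",(c*1000).round(1))
E
python3 -c "
from h import *
d=cam('wrist'); held(d,tool()[0]['eef_pos'][2]+.0072)
m=mask(d,(8,40,100),(25,150,255));n=np.array([.743,-.669])
q=rects(d,m,.096,1500)[0]; print(q, q[1][:2]+n*(.055-q[1][2]/2))
plan(.5125,-.007,.1008,138)"
```

```text
held (array([320., 257.]), array([0.4211, 0.0741, 0.0956, 0.0457]), 137.9) tool offset mm [-0.3 -0.1 -0. ]
(array([318.,  55.]), array([0.5004, 0.0037, 0.0767, 0.0617]), 138.1) [ 0.51277095 -0.00743885]
t 5.4 pos [0.4212 0.0738 0.1983] yaw -42.0 j6 2.47 F [ 0.   0.6 -1.4] w 0.0443
  shift tool mm [121.9  -1.2  97.5] units [ 4.06 -0.04  3.25] turn deg -0.0 units -0.001
```

drive_tool(increments=[[[0.7,-0.04,0,0,40],[0.9,0,0,0,40],[0.9,0,0,0,40],[0.9,0,0,0,40],[0.68,0,0,0,40]]])

```text
clock: 5.82
eef_pos: [0.5144, -0.0083, 0.1983]
tcp_rot: [0.933, -0.359, 0.0, 0.0]
force: [0.3, -0.2, -1.1]
grip_width: 0.0446
gripper_force: 41.6
```

drive_tool(increments=[[[0,0,0.5,0,40],[0,0,0.8,0,40],[0,0,0.8,0,40],[0,0,0.5,0,40],[0,0,0.2,0,40]]])

```text
clock: 6.23
eef_pos: [0.5114, -0.007, 0.1119]
tcp_rot: [0.934, -0.359, -0.002, 0.001]
force: [0.2, -0.5, -0.9]
grip_width: 0.044
gripper_force: 41.5
```

drive_tool(increments=[[[0,0,0.05,0,40],[0,0,0,0,40],[0,0,0,0,40],[0,0,0,0,40],[0,0,0,0,40]]])

```text
clock: 6.65
eef_pos: [0.5136, -0.0067, 0.1138]
tcp_rot: [0.934, -0.358, 0.001, -0.0]
force: [0.4, -0.1, -0.8]
grip_width: 0.0444
gripper_force: 41.5
```

```bash
python3 -c "
from h import *
plan(.5128,-.0074,.1008,138.1)"
```

```text
t 6.65 pos [ 0.5136 -0.0067  0.1138] yaw -42.0 j6 2.29 F [ 0.4 -0.1 -0.8] w 0.0444
  shift tool mm [-0.1  1.1 13. ] units [-0.    0.04  0.43] turn deg -0.1 units -0.001
```

drive_tool(increments=[[[0,0.04,0.1,0,40],[0,0,0.1,0,40],[0,0,0.1,0,40],[0,0,0.04,0,40],[0,0,0,0,40]]])

```text
clock: 7.07
eef_pos: [0.5118, -0.0075, 0.1021]
tcp_rot: [0.934, -0.358, -0.0, 0.0]
force: [0.0, -0.5, -1.9]
grip_width: 0.0445
gripper_force: 41.6
```

drive_tool(increments=[[[0,0,0.02,0,40],[0,0,0.02,0,40],[0,0,0.02,0,40],[0,0,0,0,40],[0,0,0,0,40]]])

```text
clock: 7.48
eef_pos: [0.5122, -0.0076, 0.1009]
tcp_rot: [0.934, -0.358, 0.0, -0.0]
force: [-0.4, -0.3, 0.1]
grip_width: 0.0443
gripper_force: 41.7
```

drive_tool(increments=[[[0,0,0.02,0,40],[0,0,0,0,40],[0,0,0,0,40],[0,0,0,0,40],[0,0,0,0,40]]])

```text
clock: 7.9
eef_pos: [0.5122, -0.0075, 0.1008]
tcp_rot: [0.934, -0.358, 0.0, -0.0]
force: [-2.4, 1.1, 8.4]
grip_width: 0.0445
gripper_force: 42.5
```

drive_tool(increments=[[[0,0,0,0,48],[0,0,0,0,52],[0,0,0,0,60],[0,0,0,0,70],[0,0,0,0,75]]])

```text
clock: 8.32
eef_pos: [0.5121, -0.0076, 0.1001]
tcp_rot: [0.934, -0.358, -0.0, -0.0]
force: [-0.2, -0.0, -0.3]
grip_width: 0.0749
gripper_force: 0.0
```

drive_tool(increments=[[[0,0,-0.2,0,75],[0,0,-0.8,0,75],[0,0,-1,0,75],[0,0,-1,0,75],[0,0,-0.8,0,75]]])

```text
clock: 8.73
eef_pos: [0.5124, -0.0076, 0.2167]
tcp_rot: [0.934, -0.358, 0.001, -0.0]
force: [0.6, -0.5, -0.4]
grip_width: 0.0752
gripper_force: 0.0
```

drive_tool(increments=[[[0,0,-0.2,0,75],[0,0,0,0,75],[0,0,0,0,75],[0,0,0,0,75],[0,0,0,0,75]]])

```text
clock: 9.15
eef_pos: [0.5112, -0.0075, 0.2187]
tcp_rot: [0.934, -0.358, -0.001, 0.0]
force: [0.5, 0.3, -0.0]
grip_width: 0.0754
gripper_force: 0.0
```

```bash
python3 -c "
from h import *
d=cam('wrist');cv2.imwrite('pics/w4.png',d['color'][:,:,::-1])
w=mask(d,(0,0,110),(180,60,255)); w=cv2.morphologyEx(w,cv2.MORPH_OPEN,np.ones((25,25),np.uint8))
for q in rects(d,w,.108,3000): print('tile',q)
m=mask(d,(8,40,100),(25,150,255))|w; m=cv2.morphologyEx(m,cv2.MORPH_CLOSE,np.ones((9,9),np.uint8))
for q in rects(d,m,.096,3000): print('block',q)
plan(.619,-.3175,.17,65.8)"
```

```text
tile (array([318., 191.]), array([ 0.5119, -0.0069,  0.0943,  0.0469]), 137.9)
block (array([298., 150.]), array([0.546 , 0.0006, 0.208 , 0.1482]), 124.8)
t 9.2 pos [ 0.5113 -0.0075  0.2188] yaw -42.0 j6 2.29 F [-0.2 -0.4  0.1] w 0.0747
  shift tool mm [287.5 158.3  48.5] units [9.58 5.28 1.62] turn deg 72.2 units 0.802
```

View pics/w4.png

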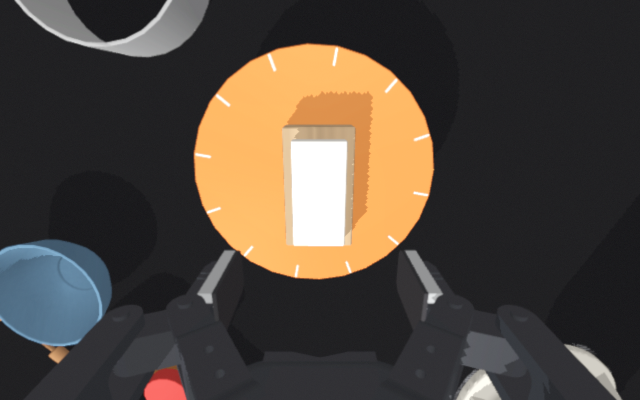

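The tile lies on the block at (318,191), side margins even (about 7 px each). I check the lengthwise margin by projecting the ideal block edges.

```bash
python3 -c "
from h import *
d=cam('wrist')
h=cv2.cvtColor(d['color'],cv2.COLOR_RGB2HSV)
for c in(310,325): print([(i,h[i,c].tolist()) for i in list(range(120,144,2))+list(range(240,252,2))])
a=np.radians(138);n=np.array([np.cos(a),np.sin(a)]);c=np.array([.5119,-.0069])
for s,z in((-.055,.07),(-.055,.096),(.055,.096),(.055,.07),(.047,.108),(-.047,.108)): print(s,z,proj(d,[*(c-n*s*1),z]).round(1))
"
```

```text
[(120, [14, 167, 222]), (122, [14, 167, 222]), (124, [14, 142, 194]), (126, [17, 88, 156]), (128, [17, 82, 186]), (130, [17, 83, 188]), (132, [17, 83, 188]), (134, [17, 83, 188]), (136, [17, 83, 188]), (138, [16, 76, 188]), (140, [17, 12, 189]), (142, [25, 6, 255]), (240, [0, 0, 255]), (242, [0, 0, 255]), (244, [0, 0, 255]), (246, [14, 99, 255]), (248, [16, 151, 255]), (250, [16, 152, 255])]
[(120, [14, 167, 222]), (122, [14, 167, 222]), (124, [14, 142, 196]), (126, [16, 89, 158]), (128, [17, 85, 190]), (130, [16, 83, 193]), (132, [17, 83, 193]), (134, [17, 81, 191]), (136, [17, 81, 191]), (138, [17, 77, 191]), (140, [18, 14, 187]), (142, [19, 8, 255]), (240, [0, 0, 255]), (242, [0, 0, 255]), (244, [0, 0, 255]), (246, [14, 100, 255]), (248, [16, 153, 255]), (250, [16, 153, 255])]
-0.055 0.07 [[318.7 235.4]]
-0.055 0.096 [[318.6 247. ]]
0.055 0.096 [[318.6 127.8]]
0.055 0.07 [[318.6 125.2]]
0.047 0.108 [[318.5 139.3]]
-0.047 0.108 [[318.6 245. ]]
```

drive_tool(increments=[[[0.6,0.33,0,0,75],[0.9,0.5,0,0,75],[0.9,0.5,0.1,0,75],[0.9,0.5,0.2,0,75],[0.9,0.5,0.2,0,75]]])

```text
clock: 9.67
eef_pos: [0.5593, -0.1451, 0.2045]
tcp_rot: [0.934, -0.358, -0.0, -0.0]
force: [0.5, 0.4, 0.3]
grip_width: 0.0749
gripper_force: 0.0
```

drive_tool(increments=[[[0.9,0.5,0.2,0,75],[0.9,0.5,0.2,0,75],[0.9,0.5,0.2,0,75],[0.9,0.5,0.2,0,75],[0.9,0.45,0.2,0,75]]])

```text
clock: 10.08
eef_pos: [0.61, -0.2903, 0.1738]
tcp_rot: [0.934, -0.358, -0.001, -0.0]
force: [1.1, 0.8, 0.0]
grip_width: 0.0748
gripper_force: 0.0
```

drive_tool(increments=[[[0.85,0.5,0.1,0,75],[0,0,0,-0.075,75],[0,0,0,-0.075,75],[0,0,0,-0.075,75],[0,0,0,-0.075,75]]])

```text
clock: 10.5
eef_pos: [0.6186, -0.3171, 0.1708]
tcp_rot: [0.992, -0.128, -0.001, -0.0]
force: [-0.7, 0.2, -0.4]
grip_width: 0.0749
gripper_force: 0.0
```

drive_tool(increments=[[[0,0,0,-0.075,75],[0,0,0,-0.075,75],[0,0,0,-0.075,75],[0,0,0,-0.075,75],[0,0,0,-0.075,75]]])

```text
clock: 10.92
eef_pos: [0.6188, -0.3167, 0.171]
tcp_rot: [0.986, 0.166, -0.001, -0.0]
force: [-0.2, -0.6, -0.7]
grip_width: 0.0752
gripper_force: 0.0
```

drive_tool(increments=[[[0,0,0,-0.075,75],[0,0,0,-0.075,75],[0,0,0,-0.075,75],[0,0,0,-0.075,75],[0,0,0,-0.075,75]]])

```text
clock: 11.33
eef_pos: [0.6187, -0.3168, 0.1711]
tcp_rot: [0.896, 0.445, -0.0, -0.001]
force: [0.2, -0.0, 0.7]
grip_width: 0.075
gripper_force: 0.0
```

drive_tool(increments=[[[0,0,0,-0.075,75],[0,0,0,-0.075,75],[0,0,0,0,75],[0,0,0,0,75],[0,0,0,0,75]]])

```text
clock: 11.75
eef_pos: [0.6189, -0.3169, 0.1716]
tcp_rot: [0.84, 0.543, -0.0, -0.0]
force: [0.3, -0.1, 0.4]
grip_width: 0.0751
gripper_force: 0.0
```

```bash
python3 -c "
from h import *
d=cam('wrist')
for q in rects(d,mask(d,(0,0,170),(180,50,255)),.012,1500):
    print(q)
    if abs(q[1][2]-.094)<.004: plan(q[1][0],q[1][1],.003,q[2])"
```

```text
(array([611., 375.]), array([ 0.8578, -0.708 ,  0.1305,  0.0362]), 112.6)
(array([358., 321.]), array([ 0.5841, -0.4905,  0.1239,  0.0645]), 175.3)
(array([322., 178.]), array([ 0.6218, -0.3191,  0.0938,  0.046 ]), 65.8)
t 11.8 pos [ 0.619  -0.3169  0.1718] yaw 65.8 j6 -0.05 F [-0.7 -0.6  0.1] w 0.075
  shift tool mm [ -0.9   3.6 168.8] units [-0.03  0.12  5.63] turn deg 0.0 units 0.0
```

drive_tool(increments=[[[-0.03,0.12,0.7,0,75],[0,0,0.95,0,75],[0,0,0.95,0,75],[0,0,0.95,0,75],[0,0,0.9,0,75]]])

```text
clock: 12.22
eef_pos: [0.6218, -0.3191, 0.0372]
tcp_rot: [0.839, 0.544, -0.0, -0.0]
force: [0.3, -0.2, 0.1]
grip_width: 0.075
gripper_force: 0.0
```

drive_tool(increments=[[[0,0,0.7,0,75],[0,0,0.3,0,75],[0,0,0.1,0,75],[0,0,0,0,75],[0,0,0,0,40]]])

```text
clock: 12.63
eef_pos: [0.6229, -0.3197, 0.007]
tcp_rot: [0.839, 0.544, 0.0, 0.001]
force: [0.9, 0.3, -0.2]
grip_width: 0.0648
gripper_force: 0.0
```

drive_tool(increments=[[[0,0,0,0,40],[0,0,0,0,40],[0,0,0,0,40],[0,0,0,0,40],[0,0,0,0,40]]])

```text
clock: 13.05
eef_pos: [0.6229, -0.3197, 0.0078]
tcp_rot: [0.839, 0.545, 0.001, 0.001]
force: [-1.1, 0.7, 6.5]
grip_width: 0.0437
gripper_force: 39.8
```

drive_tool(increments=[[[0,0,0,0,40],[0,0,0,0,40],[0,0,0,0,40],[0,0,0,0,40],[0,0,0,0,40]]])

```text
clock: 13.47
eef_pos: [0.623, -0.3198, 0.0078]
tcp_rot: [0.839, 0.545, 0.001, 0.001]
force: [-1.1, 1.1, 4.9]
grip_width: 0.0436
gripper_force: 39.8
```

drive_tool(increments=[[[0,0,0,0,55],[0,0,0,0,60],[0,0,0.1,0,60],[0,0,0.04,0,60],[0,0,0,0,60]]])

```text
clock: 13.88
eef_pos: [0.6217, -0.3191, 0.001]
tcp_rot: [0.839, 0.545, -0.0, -0.0]
force: [0.4, 0.5, -0.2]
grip_width: 0.0601
gripper_force: 0.0
```

drive_tool(increments=[[[0,0,0,0,60],[0,0,0,0,40],[0,0,0,0,40],[0,0,0,0,40],[0,0,0,0,40]]])

```text
clock: 14.3
eef_pos: [0.6222, -0.3194, 0.0017]
tcp_rot: [0.839, 0.545, 0.0, 0.0]
force: [0.7, 0.7, 2.0]
grip_width: 0.045
gripper_force: 41.4
```

drive_tool(increments=[[[0,0,0,0,40],[0,0,0,0,40],[0,0,0,0,40],[0,0,0,0,40],[0,0,0,0,40]]])

```text
clock: 14.72
eef_pos: [0.6223, -0.3193, 0.0017]
tcp_rot: [0.839, 0.545, 0.0, 0.0]
force: [0.5, -0.4, 3.6]
grip_width: 0.0448
gripper_force: 41.6
```

drive_tool(increments=[[[0,0,-0.3,0,40],[0,0,-0.8,0,40],[0,0,-0.9,-0.05,40],[0,0,-0.9,-0.075,40],[0,0,-0.9,-0.075,40]]])

```text
clock: 15.13
eef_pos: [0.6213, -0.3188, 0.1164]
tcp_rot: [0.741, 0.671, -0.0, -0.001]
force: [0.5, 0.6, -0.6]
grip_width: 0.0445
gripper_force: 41.4
```

drive_tool(increments=[[[0,0,-0.9,-0.075,40],[0,0,-0.9,-0.075,40],[0,0,-0.8,-0.075,40],[0,0,-0.2,-0.075,40],[0,0,0,-0.075,40]]])

```text
clock: 15.55
eef_pos: [0.6229, -0.3197, 0.2027]
tcp_rot: [0.514, 0.858, 0.0, 0.002]
force: [0.3, -0.5, -1.7]
grip_width: 0.0447
gripper_force: 41.4
```

drive_tool(increments=[[[0,0,0,-0.075,40],[0,0,0,-0.075,40],[0,0,0,-0.075,40],[0.4,0.4,0,0,40],[0.8,0.75,0,0,40]]])

```text
clock: 15.97
eef_pos: [0.6179, -0.2711, 0.1992]
tcp_rot: [0.36, 0.933, -0.0, 0.0]
force: [-0.0, 0.5, -1.3]
grip_width: 0.0446
gripper_force: 41.4
```

drive_tool(increments=[[[0.9,0.85,0,0,40],[0.9,0.85,0,0,40],[0.9,0.85,0,0,40],[0.8,0.75,0,0,40],[0.6,0.5,0,0,40]]])

```text
clock: 16.38
eef_pos: [0.602, -0.099, 0.1994]
tcp_rot: [0.359, 0.933, 0.0, -0.001]
force: [0.4, 0.1, -1.8]
grip_width: 0.0443
gripper_force: 41.4
```

drive_tool(increments=[[[0.35,0.33,0,0,40],[0,0,0,0,40],[0,0,0,0,40],[0,0,0,0,40],[0,0,0,0,40]]])

```text
clock: 16.8
eef_pos: [0.6021, -0.0892, 0.1995]
tcp_rot: [0.359, 0.933, -0.0, 0.0]
force: [-0.6, 0.4, -1.4]
grip_width: 0.0449
gripper_force: 41.4
```

```bash
python3 -c "
from h import *
d=cam('wrist');cv2.imwrite('pics/w5.png',d['color'][:,:,::-1])
z=tool()[0]['eef_pos'][2]; held(d,z+.0103)
w=mask(d,(0,0,110),(180,60,255)); w[170:]=0
for q in rects(d,w,.108,1000): print('tile',q)
plan(.5123,-.0072,.1097,138)"
```

```text
held (array([320., 256.]), array([ 0.6027, -0.0893,  0.095 ,  0.0458]), 137.9) tool offset mm [-0.5  0.4 -0. ]
tile (array([320.,  48.]), array([ 0.5227, -0.0167,  0.0628,  0.0463]), 138.0)
t 16.85 pos [ 0.6021 -0.0893  0.1994] yaw 137.9 j6 -0.99 F [-0.  -0.  -1.3] w 0.0445
  shift tool mm [121.6   0.7  89.7] units [4.05 0.02 2.99] turn deg -0.1 units -0.001
```

View pics/w5.png

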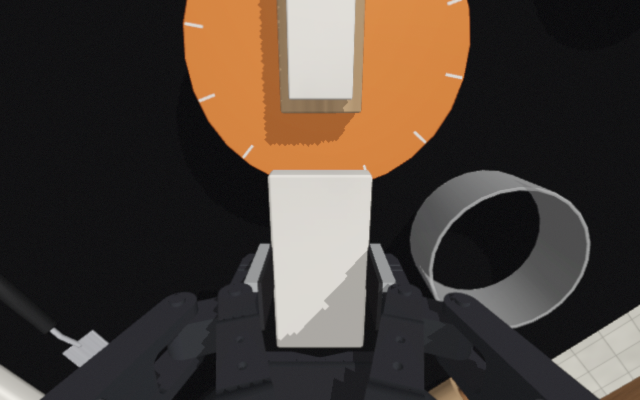

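drive_tool(increments=[[[0.7,0.01,0,0,40],[0.9,0,0,0,40],[0.9,0,0,0,40],[0.9,0,0,0,40],[0.69,0,0,0,40]]])

```text
clock: 17.27
eef_pos: [0.5095, -0.0057, 0.1992]
tcp_rot: [0.359, 0.933, -0.0, -0.0]
force: [0.2, 0.6, -2.4]
grip_width: 0.0449
gripper_force: 41.4
```

drive_tool(increments=[[[0,0,0.4,0,40],[0,0,0.8,0,40],[0,0,0.8,0,40],[0,0,0.4,0,40],[0,0,0.2,0,40]]])

```text
clock: 17.68
eef_pos: [0.51, -0.0065, 0.1197]
tcp_rot: [0.359, 0.933, -0.001, -0.001]
force: [-0.2, -0.6, -2.7]
grip_width: 0.0446
gripper_force: 41.4
```

drive_tool(increments=[[[0,0,0,0,40],[0,0,0,0,40],[0,0,0,0,40],[0,0,0,0,40],[0,0,0,0,40]]])

```text
clock: 18.1
eef_pos: [0.5116, -0.0059, 0.1223]
tcp_rot: [0.358, 0.934, 0.0, 0.001]
force: [-0.4, 0.3, -1.7]
grip_width: 0.045
gripper_force: 41.4
```

```bash
python3 -c "
from h import *
plan(.5114,-.0064,.1097,138)"
```

```text
t 18.1 pos [ 0.5116 -0.0059  0.1223] yaw 138.0 j6 -0.85 F [-0.4  0.3 -1.7] w 0.045
  shift tool mm [-0.2 -0.5 12.6] units [-0.01 -0.02  0.42] turn deg -0.0 units -0.0
```

drive_tool(increments=[[[0,-0.02,0.1,0,40],[0,0,0.1,0,40],[0,0,0.1,0,40],[0,0,0.03,0,40],[0,0,0,0,40]]])

```text
clock: 18.52
eef_pos: [0.5103, -0.0062, 0.1111]
tcp_rot: [0.358, 0.934, -0.0, -0.0]
force: [0.2, 0.1, -2.2]
grip_width: 0.0448
gripper_force: 41.4
```

drive_tool(increments=[[[0,0,0.02,0,40],[0,0,0.02,0,40],[0,0,0,0,40],[0,0,0,0,40],[0,0,0,0,40]]])

```text
clock: 18.93
eef_pos: [0.5107, -0.0062, 0.1104]
tcp_rot: [0.358, 0.934, 0.0, 0.0]
force: [0.1, 0.7, -1.2]
grip_width: 0.0446
gripper_force: 41.4
```

drive_tool(increments=[[[0,0,0.02,0,40],[0,0,0,0,40],[0,0,0,0,40],[0,0,0,0,40],[0,0,0,0,40]]])

```text
clock: 19.35
eef_pos: [0.5106, -0.0063, 0.1098]
tcp_rot: [0.358, 0.934, -0.0, -0.0]
force: [0.4, 0.6, -1.7]
grip_width: 0.0443
gripper_force: 41.4
```

drive_tool(increments=[[[0,0,0.02,0,40],[0,0,0,0,40],[0,0,0,0,40],[0,0,0,0,40],[0,0,0,0,40]]])

```text
clock: 19.77
eef_pos: [0.5107, -0.0063, 0.1096]
tcp_rot: [0.358, 0.934, 0.0, 0.0]
force: [-2.1, -0.3, 5.6]
grip_width: 0.0447
gripper_force: 42.2
```

Contact. Release and rise, then look again.

drive_tool(increments=[[[0,0,0,0,48],[0,0,0,0,52],[0,0,0,0,60],[0,0,0,0,70],[0,0,0,0,80]]])

```text
clock: 20.18
eef_pos: [0.5107, -0.0062, 0.1091]
tcp_rot: [0.358, 0.934, -0.0, -0.0]
force: [1.1, -1.0, 0.3]
grip_width: 0.0791
gripper_force: 0.0
```

drive_tool(increments=[[[0,0,-0.2,0,85],[0,0,-0.8,0,85],[0,0,-1,0,85],[0,0,-1,0,85],[0,0,-0.6,0,85]]])

```text
clock: 20.6
eef_pos: [0.5116, -0.0062, 0.2205]
tcp_rot: [0.358, 0.934, 0.001, 0.001]
force: [1.3, -0.2, 0.0]
grip_width: 0.0845
gripper_force: 0.0
```

drive_tool(increments=[[[0,0,-0.2,0,85],[0,0,0,0,85],[0,0,0,0,85],[0,0,0,0,85],[0,0,0,0,85]]])

```text
clock: 21.02
eef_pos: [0.5097, -0.0063, 0.2217]
tcp_rot: [0.358, 0.934, -0.0, -0.001]
force: [0.2, -0.0, -0.5]
grip_width: 0.0851
gripper_force: 0.0
```

```bash
python3 -c "
from h import *
d=cam('wrist');cv2.imwrite('pics/w6.png',d['color'][80:330,180:460,::-1].repeat(2,0).repeat(2,1))
w=mask(d,(0,0,200),(180,60,255)); w=cv2.morphologyEx(w,cv2.MORPH_OPEN,np.ones((25,25),np.uint8))
for q in rects(d,w,.120,3000): print('tile',q)
plan(.5118,-.0069,.075,138)
a=np.radians(138);n=np.array([np.cos(a),np.sin(a)]);p=np.array([n[1],-n[0]])
for s,t in ((-.055,-.031),(-.055,.031),(.055,-.031),(.055,.031)): print(proj(d,[*(np.array([.5118,-.0069])+n*s+p*t),.096]).round(0))
"
```

```text
tile (array([321., 193.]), array([ 0.5108, -0.0056,  0.0971,  0.0465]), 138.1)
t 21.0667 pos [ 0.5099 -0.0062  0.2219] yaw 138.0 j6 -0.85 F [-0.1  0.1 -0.4] w 0.085
  shift tool mm [ -2.1   1.  146.9] units [-0.07  0.03  4.9 ] turn deg 0.0 units 0.0
[[288. 246.]]
[[353. 246.]]
[[284. 128.]]
[[357. 128.]]
```

View pics/w6.png

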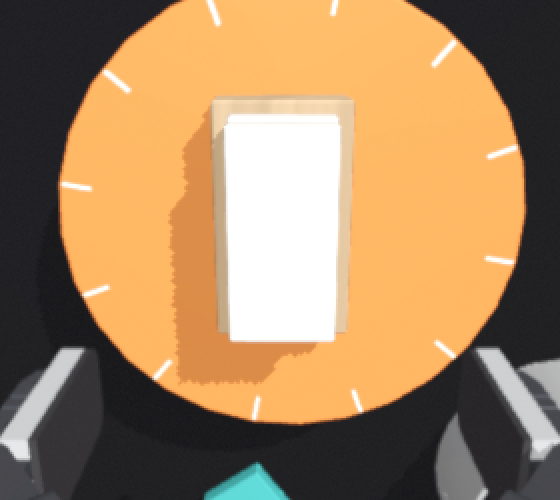

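The stack is seen squarely on the block, margins even left and right; the block's edges fall on the predicted rows (128/246) and columns (288/353). Now I grip the block.

drive_tool(increments=[[[-0.05,0.03,0.5,0,85],[0,0,0.8,0,85],[0,0,0.9,0,85],[0,0,0.9,0,85],[0,0,0.7,0,85]]])

```text
clock: 21.48
eef_pos: [0.5111, -0.0066, 0.1066]
tcp_rot: [0.358, 0.934, -0.0, -0.001]
force: [-0.6, -0.7, -0.1]
grip_width: 0.085
gripper_force: 0.0
```

drive_tool(increments=[[[0,0,0.5,0,85],[0,0,0.2,0,85],[0,0,0.1,0,85],[0,0,0,0,85],[0,0,0,0,85]]])

```text
clock: 21.9
eef_pos: [0.5128, -0.0066, 0.0857]
tcp_rot: [0.358, 0.934, 0.0, 0.0]
force: [-0.0, 0.1, 1.0]
grip_width: 0.0852
gripper_force: 0.0
```

```bash
python3 -c "
from h import *
plan(.5118,-.0069,.075,138)"
```

```text
t 21.9 pos [ 0.5128 -0.0066  0.0857] yaw 138.0 j6 -0.85 F [-0.   0.1  1. ] w 0.0852
  shift tool mm [ 0.6 -0.9 10.7] units [ 0.02 -0.03  0.36] turn deg 0.0 units 0.0
```

drive_tool(increments=[[[0.02,-0.03,0.12,0,85],[0,0,0.12,0,85],[0,0,0.08,0,85],[0,0,0.03,0,85],[0,0,0,0,85]]])

```text
clock: 22.32
eef_pos: [0.5112, -0.0069, 0.0746]
tcp_rot: [0.358, 0.934, -0.0, -0.0]
force: [0.4, 1.1, -0.8]
grip_width: 0.0855
gripper_force: 0.0
```

drive_tool(increments=[[[0,0,0,0,85],[0,0,0,0,75],[0,0,0,0,70],[0,0,0,0,66],[0,0,0,0,64]]], force=60)

```text
clock: 22.73
eef_pos: [0.5113, -0.0068, 0.0747]
tcp_rot: [0.358, 0.934, 0.0, 0.0]
force: [0.7, 0.8, -0.4]
grip_width: 0.064
gripper_force: 0.0
```

drive_tool(increments=[[[0,0,0.07,0,64],[0,0,0,0,64],[0,0,0,0,60],[0,0,0,0,57],[0,0,0,0,55]]])

```text
clock: 23.15
eef_pos: [0.5113, -0.0068, 0.0728]
tcp_rot: [0.358, 0.934, 0.0, -0.0]
force: [-1.0, 0.9, 6.1]
grip_width: 0.0606
gripper_force: 63.7
```

drive_tool(increments=[[[0,0,0,0,55],[0,0,0,0,55],[0,0,0,0,55],[0,0,0,0,55],[0,0,0,0,55]]])

```text
clock: 23.57
eef_pos: [0.5113, -0.0067, 0.0728]
tcp_rot: [0.358, 0.934, 0.0, -0.0]
force: [-1.6, 0.2, 5.7]
grip_width: 0.061
gripper_force: 63.7
```

drive_tool(increments=[[[0,0,-0.02,0,55],[0,0,-0.05,0,55],[0,0,-0.08,0,55],[0,0,-0.12,0,55],[0,0,-0.16,0,55]]])

```text
clock: 23.98
eef_pos: [0.5109, -0.0069, 0.0855]
tcp_rot: [0.358, 0.934, -0.0, -0.0]
force: [0.3, 0.8, -3.8]
grip_width: 0.0606
gripper_force: 65.6
```

drive_tool(increments=[[[0,0,-0.17,0,55],[0,0,-0.17,0,55],[0,0,-0.17,0,55],[0,0,-0.17,0,55],[0,0,-0.17,0,55]]])

```text
clock: 24.4
eef_pos: [0.5114, -0.0068, 0.1117]
tcp_rot: [0.358, 0.934, 0.0, 0.0]
force: [0.2, 0.2, -4.3]
grip_width: 0.0608
gripper_force: 65.6
```

drive_tool(increments=[[[0,0,-0.17,0,55],[0,0,-0.17,0,55],[0,0,-0.17,0,55],[0,0,-0.17,0,55],[0,0,-0.17,0,55]]])

```text
clock: 24.82
eef_pos: [0.5113, -0.0068, 0.137]
tcp_rot: [0.358, 0.934, 0.0, 0.0]
force: [0.0, 0.2, -3.6]
grip_width: 0.0605
gripper_force: 65.6
```

drive_tool(increments=[[[0,0,-0.17,0,55],[0,0,-0.17,0,55],[0,0,-0.17,0,55],[0,0,-0.17,0,55],[0,0,-0.17,0,55]]])

```text
clock: 25.23
eef_pos: [0.5113, -0.0069, 0.1625]
tcp_rot: [0.358, 0.934, -0.0, -0.0]
force: [0.1, 0.0, -3.2]
grip_width: 0.0607
gripper_force: 65.6
```

drive_tool(increments=[[[0,0,-0.15,0,55],[0,0,-0.12,0,55],[0,0,-0.08,0,55],[0,0,-0.05,0,55],[0,0,-0.02,0,55]]])

```text
clock: 25.65
eef_pos: [0.5113, -0.0068, 0.1747]
tcp_rot: [0.358, 0.934, 0.0, 0.0]
force: [0.6, 0.2, -3.4]
grip_width: 0.061
gripper_force: 65.6
```

drive_tool(increments=[[[0,0,0,0,55],[0,0,0,0,55],[0,0,0,0,55],[0,0,0,0,55],[0,0,0,0,55]]])

```text
clock: 26.07
eef_pos: [0.5112, -0.0068, 0.1744]
tcp_rot: [0.358, 0.934, -0.0, -0.0]
force: [-0.3, -0.1, -3.6]
grip_width: 0.0607
gripper_force: 65.6
```

```bash
python3 -c "
from h import *
plan(.5113,-.0068,.173,138)
d=cam('scene');w=cam('wrist')
a=cv2.resize(d['color'][120:260,210:370],None,fx=3,fy=3,interpolation=cv2.INTER_CUBIC);b=cv2.resize(w['color'][:,200:440],(252,420))
cv2.imwrite('pics/end.png',np.hstack([a,b])[:,:,::-1])"
```

```text
t 26.0667 pos [ 0.5112 -0.0068  0.1744] yaw 138.0 j6 -0.85 F [-0.3 -0.1 -3.6] w 0.0607
  shift tool mm [-0.   0.1  1.4] units [-0.    0.    0.05] turn deg 0.0 units 0.0
```

View pics/end.png

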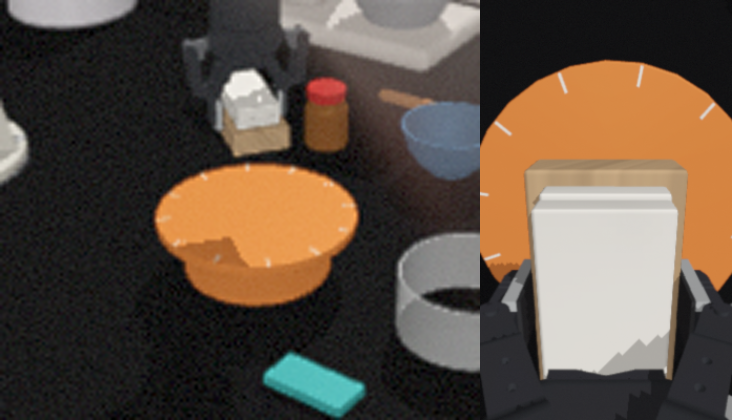

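The block with both tiles hangs clear above the turntable (left picture, around (250,115)). It is level, the stack is square, and it has risen 101 mm steadily.

```bash
python3 -c "
from plant import r
print(r.close_job())"
```

```text
the job is handed in; nothing more can be done
None
```

The job is handed in: both white marble tiles are stacked on the beech block, centred to about 1 mm by the camera, and the arm holds block and tiles level and steady about 10 cm above the turntable, at 26 s of the 72 s allowed.

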